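# Start a moisture test

## Task

The sample is already in the moisture analyser. With closed fingers and without gripping anything, push the open lid down until it is fully shut, then press the round zero key all the way down for a moment and let it come back up, and after that press the long start bar all the way down so that it stays in. Press neither key before the lid is shut, do not press the square or the cross key, and leave everything else on the bench where it stands.

Things in the scene. Friction and masses are not known exactly. Their poses are not given: they have to be found in the camera images.
- analyser: white moisture analyser fixed to the table, 335 mm deep (x) by 200 wide (y). Origin on the table under its middle; x points from its front (keys) to its back (hinge), z up. Front deck 60 mm high: long bar key 140 mm before the origin; 85 mm before it a row of three small keys at y = -60, 0, 60 mm, their order differs from run to run. Low black display (to 85 mm high) 3 to 50 mm before the origin
- lid (a joint): angle of the lid, rad: 0 fully shut (rigid stop), grows as it opens up and back about the hinge; starts 0.35 to 0.75. Stiff hinge: the lid stays where it is left and takes 2 to 6 N, pushed down 75 mm in front of the hinge, to move
- lid_hinge (a point): middle of the lid's hinge line (along the analyser's y), 155 mm behind the analyser's origin, 89 mm above the table; does not move. Closed fingertips coming straight down 75 mm in front of the hinge meet the lid's outer face at every starting angle, slide along it and carry the lid shut
- lid_face (a point): middle of the lid's outer (top) face, moves with the lid. The lid is a round white disc, 156 mm diameter, 27 mm thick, centred 80 mm from the hinge line, reaching 158 mm from it (a 30 mm wide black tab goes on to 175 mm). The flat outer face lies 30 mm from the plane through the hinge line: shut, it is level, 119 mm above the table
- round_key (a joint): travel of the round zero key, straight down: 0 up, 0.005 m fully down. A spring pushes it back up when let go: 1.5 N to start, 4.5 N fully down, then a rigid stop. It counts as pressed beyond 0.0035
- round_key_top (a point): centre of the top of the round zero key: a plain white disc on a square black bezel, 34 mm diameter, its top 73 mm above the table (10 mm above its black bezel) when up; in one of the three places of the small-key row
- bar_key (a joint): travel of the long start bar key, straight down: 0 up, 0.005 m fully down, then a rigid stop. It moves at about 3.5 N and stays down once pushed (a latching key); it counts as pressed beyond 0.0035
- bar_key_top (a point): centre of the top of the long white start bar key, 80 mm along the analyser's y, 22 mm along its x, its top 73 mm above the table (10 mm above its black bezel) when up; nearest the front of the analyser
- square_key (a joint): travel of the square key: 0 up, 0.005 m fully down; a spring key like the zero key. The key is a white square of 32 mm. Not to be pressed
- square_key_top (a point): centre of the top of the square key, 73 mm above the table when up; not to be pressed
- cross_key (a joint): travel of the cross key: 0 up, 0.005 m fully down; a spring key like the zero key. The key is a white plus-shaped cross, 40 mm across, arms 13 mm wide. Not to be pressed
- cross_key_top (a point): centre of the top of the cross key, 73 mm above the table when up; not to be pressed
- jar: small amber glass jar with black lid, 42 mm diameter, 55 mm tall, stands beside the analyser; leave alone; origin at the centre of its underside
- weight: steel calibration weight with a knob, 32 mm diameter, 51 mm tall, stands beside the analyser; leave alone; origin at the centre of its underside
- spatula: flat steel spatula about 145 mm long, 6 mm thick, lies on the table beside the analyser; leave alone; origin at the centre of its underside
- pans: stack of five spare aluminium sample pans, 100 mm diameter, 25 mm tall; leave alone; origin at the centre of its underside
- beaker: glass beaker, 70 mm diameter, 90 mm tall; leave alone; origin at the centre of its underside
- wash_bottle: white plastic bottle, 64 mm diameter, 150 mm tall; leave alone; origin at the centre of its underside

How it is judged:
By the outcome, as a careful person would: the job done as asked, in the order asked, and still so for the second after the job is handed in, with the robot touching nothing.
It also fails if it takes over 48 s, if anything falls off the work surface, if the arm or the gripper's body presses on something with over 40 N, if the wrist force passes 120 N, or if a joint passes its speed limit or range.

## Robot

A 6-joint arm with a two-finger parallel gripper is mounted at the origin on the work surface. World frame = base frame: x ahead of the robot, y to its left, z up, the work surface at z = 0. Lengths are in mm, angles in degrees, forces in N, time in s.
With the tool pointing down it reaches from about 300 to 850 mm from the base axis. Payload 4.2 kg.
Tool frame: the origin (TCP) lies on the centre line of the jaws, within the pads' length; the fingertips stand 8 mm ahead of it and the grasp point (between the pads) lies 11 mm behind it; z points along the fingers, y is the line along which they close (so a half turn about z gives the same grasp; the last joint's range is limited). The gripper opens to 91 mm and grips with 3 to 60 N. Pads are 32 mm wide; open, the fingers measure 118 mm over their backs; the gripper's body (76 mm by 178 mm) begins 60 mm behind the grasp point.
Start: joints at [-76.834, 18.312, 89.639, -0, 72.044, -1.146], TCP at [142.148, -557.168, 221.976] pointing down, gripper open.
Joint ranges: [-177.97, 177.97], [-48.28, 115.42], [12.27, 149.76], [-77.06, 257.06], [2.81, 150.46], [-146.56, 146.56]. Speed limits (degrees/s): [147.25, 147.25, 180, 180, 180, 180].

## Interface

Orientations are given as [roll, pitch, yaw] about the fixed x, y, z axes, in that order (R = Rz(yaw) Ry(pitch) Rx(roll)).
In Python, from workcell import telemetry, eyes, ticket gives the robot as it stands. The module is installed in compiled form; this text tells all that it offers.
- The arm moves only by the shell command python3 -m crank 'ROWS' [OPENING] [FORCE]. ROWS is JSON, a list of rows, each an object of numbers: "dx", "dy", "dz": the shift along the world's x, y, z normalised to -1 to 1, where 1 is 80 cm; "yaw": the turn about the world's z normalised to -1 to 1, where 1 is 5 degrees. A call has 1 to 10 rows; each row shifts and turns the commanded pose from where the row before left it; what a row does not reach is not made up. A row lasts 1/8 s, in which the tool goes at most 62.5 mm and 10.7 degrees, less where a joint would pass 70% of its speed; a pose out of reach is approached as far as the arm can. A call with a number of a shift or a turn outside -1 to 1 is refused whole. A call with a gripper value outside its range is refused whole. OPENING is the opening, from 0 (shut) to 1 (fully open), set as the call begins (- or left out, the last holds). The fingers move at their own pace and stop on an object; FORCE is the grip in N (left out, the last holds). Time passes only in rows, so rows that do not move let the fingers close. It gives the time, the measured TCP pose, the force, the opening and the grip force at its end, in the units of the state.
- telemetry.state(): the state, without advancing time (a new reading comes with each control period).
- eyes.grab_frame(name): name is "scene" or "top"; returns the picture (384x512x3 uint8, red, green, blue); there is no depth.
- eyes.calibration(name): a dict with "camera_matrix" (3x3 intrinsics, pixels), "k1" (the pictures are not rectified: a ray, as slopes to the right and down, at radius r is drawn at 1 + k1 r^2 times it, then the intrinsics apply), "world_from_camera" (4x4, takes a point from camera to world coordinates). Camera axes: x right, y down, z forward; pixel columns grow to the right and rows downward; lengths in mm; the calibration is good to about 2 mm. A picture is of the moment at which its call begins. calibration takes no time and is no camera call.
- ticket.job_done(): hands the job in; it is judged then, once.
The state is a dict: "time_s": time; "qpos": joint angles; "qvel": joint speeds; "effort": joint torques, N m; "ee_pos": TCP position; "ee_rot": TCP orientation; "force": force on the tool from outside, world axes, zero at the start; "torque": the same for the moment, N m; "gripper_width": finger opening in mm; "gripper_force": force on a finger pad.
Only numpy, scipy, OpenCV 4.12 (cv2) and the standard library are available. Lean on these libraries where they do the work, as an engineer would, in place of code of your own. Each camera call takes 0.05 s, during which the arm holds its last target. There are 200 camera calls.

## Working session

There is one attempt and no reset: what is moved stays moved. The work goes in short steps, Python scripts to look and compute and a shell command to move; the robot and the scene stay as the last step left them, time stands still between calls to the robot, and variables do not carry over. Pictures are saved under pics/ and viewed, at most 10 in all, crops included, and the job is handed in when it is done.

```bash
mkdir -p pics
python3 - <<'E'
from workcell import telemetry, eyes
import cv2
for n in("scene","top"):
    im=eyes.grab_frame(n); cv2.imwrite(f"pics/{n}0.png",im[:,:,::-1])
    c=eyes.calibration(n); print(n,c)
print(telemetry.state())
E
```

```text
scene {'camera_matrix': array([[435.76298878,   0.        , 255.9990762 ],
       [  0.        , 435.76298878, 190.29367343],
       [  0.        ,   0.        ,   1.        ]]), 'k1': -0.14621538051492033, 'world_from_camera': array([[ 7.68469646e-01,  4.69176771e-01, -4.35117870e-01,
         1.19252149e+03],
       [ 6.39689779e-01, -5.80132611e-01,  5.04225287e-01,
        -6.86489268e+02],
       [-1.58552740e-02, -6.65822282e-01, -7.45941887e-01,
         1.08195592e+03],
       [ 0.00000000e+00,  0.00000000e+00,  0.00000000e+00,
         1.00000000e+00]])}
top {'camera_matrix': array([[352.90342148,   0.        , 254.895355  ],
       [  0.        , 352.90342148, 196.84622457],
       [  0.        ,   0.        ,   1.        ]]), 'k1': -0.04180209910611039, 'world_from_camera': array([[-1.84872276e-02, -9.96050389e-01,  8.68438003e-02,
         5.28301842e+02],
       [-9.99764269e-01,  1.74270683e-02, -1.29500480e-02,
         9.19281843e-01],
       [ 1.13854675e-02, -8.70627390e-02, -9.96137767e-01,
         1.08688061e+03],
       [ 0.00000000e+00,  0.00000000e+00,  0.00000000e+00,
         1.00000000e+00]])}
{'time_s': 0.1, 'qpos': array([-7.68331669e+01,  1.83470269e+01,  8.96984914e+01,  3.44198069e-04,
        7.20421601e+01, -1.14753201e+00]), 'qvel': array([-0.02472792, -0.04947075, -0.23966056,  0.01297707,  0.12052578,
        0.00819186]), 'effort': array([ 5.18618090e-04, -4.13330984e+01, -2.32510829e+01,  7.29325879e-02,
        4.22035041e-02, -5.80850883e-05]), 'ee_pos': array([ 142.05467329, -556.74017207,  221.22013051]), 'ee_rot': array([-1.79912346e+02, -2.08312391e-03,  1.43142571e+01]), 'force': array([ 0.12180214,  0.9844355 , -0.6876725 ]), 'torque': array([ 0.04955862,  0.00126863, -0.03027439]), 'gripper_force': 0.0, 'gripper_width': 91.45127625172931}
```

View pics/scene0.png

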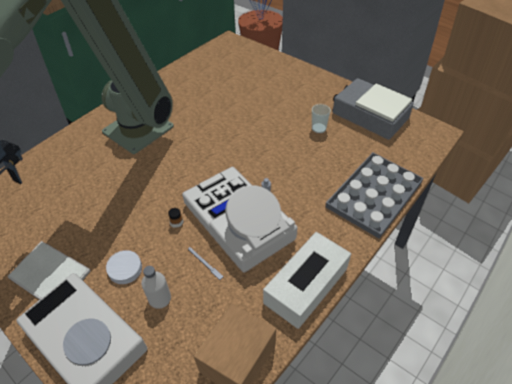

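View pics/top0.png

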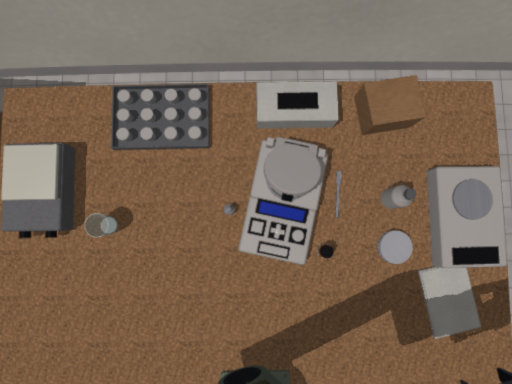

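The top view shows the bar key at about (273,250), the square key at (258,227), the cross at (278,231), the round key at (298,236) and the lid at about (294,168). I'll enlarge the analyser in both views.

```bash
python3 - <<'E'
import cv2
a=cv2.imread("pics/top0.png")[130:270,230:340]
b=cv2.imread("pics/scene0.png")[160:275,175:305]
cv2.imwrite("pics/ct.png",cv2.resize(a,None,fx=4,fy=4,interpolation=cv2.INTER_CUBIC))
cv2.imwrite("pics/cs.png",cv2.resize(b,None,fx=5,fy=5,interpolation=cv2.INTER_CUBIC))
E
cat > h.py <<'E'
import numpy as np, cv2
from workcell import eyes
def ray(n,uv):
    c=eyes.calibration(n);K=c["camera_matrix"]
    p=cv2.undistortPoints(np.array([[uv]],float),K,np.array([c["k1"],0,0,0]))[0,0]
    T=c["world_from_camera"];return T[:3,3],T[:3,:3]@np.array([p[0],p[1],1])
def at(n,uv,z):
    o,d=ray(n,uv);return o+d*(z-o[2])/d[2]
def proj(n,P):
    c=eyes.calibration(n);T=np.linalg.inv(c["world_from_camera"])
    r=cv2.Rodrigues(T[:3,:3])[0]
    return cv2.projectPoints(np.atleast_2d(np.array(P,float)),r,T[:3,3],c["camera_matrix"],np.array([c["k1"],0,0,0]))[0][:,0]
E
```

```text
(no output)
```

View pics/ct.png

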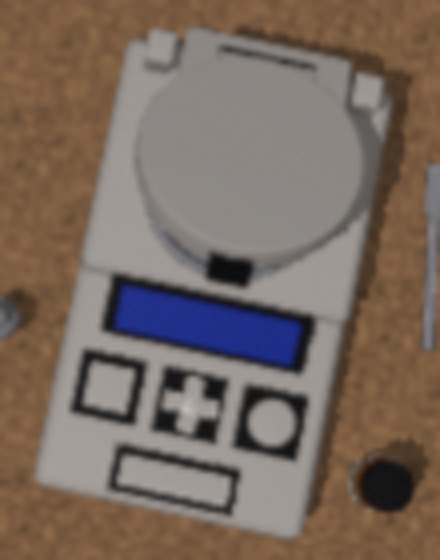

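View pics/cs.png

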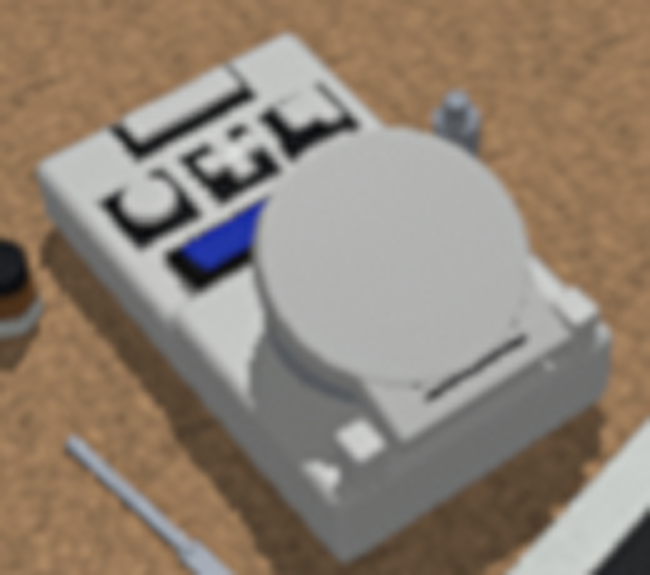

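The crops (×4 top, ×5 scene) give these centres, in order square, cross, round, bar: top (107,387), (190,405), (271,421), (175,481); scene round (152,200), cross (232,160), bar (185,110). Next I'll fit the analyser pose and the lid angle.

Run:
```python
from h import *
from scipy.optimize import least_squares
f=lambda L,s,o:[((u+.5)/s-.5+o[0],(v+.5)/s-.5+o[1]) for u,v in L]
T=f([(107,387),(190,405),(271,421),(175,481)],4,(230,130)); S=f([(190,405)][:0]+[(152,200),(232,160),(185,110)],5,(175,160))
for a,n in zip(T,"scrb"): print(n,at("top",a,73).round(1))
for a,n in zip(S,"rcb"): print("scene",n,at("scene",a,73).round(1))
# square y sign: find by x axis direction
M={'s':(-85,60,73),'c':(-85,0,73),'r':(-85,-60,73),'b':(-140,0,73)}
def W(p,P):
    c,s=np.cos(p[2]),np.sin(p[2]);P=np.atleast_2d(P);return np.c_[p[0]+c*P[:,0]-s*P[:,1],p[1]+s*P[:,0]+c*P[:,1],P[:,2]]
def res(p,w=(1,1)):
    return np.r_[w[0]*(proj("top",W(p,[M[k] for k in'scrb']))-T).ravel(),w[1]*(proj("scene",W(p,[M[k] for k in'rcb']))-S).ravel()]
for w in((1,0),(0,1),(1,1)):
    r=least_squares(res,[480,-80,-.2],x_scale=[10,10,.1],args=(w,)); print(w,r.x.round(3),np.abs(r.fun).max().round(2))
p=r.x
print("yaw",np.degrees(p[2]))
for k in M: print(k,W(p,M[k])[0].round(1))
print("hinge",W(p,(155,0,89)).round(1),"push",W(p,(80,0,119)).round(1),"above lid a=.35,.75")
# lid: tab tip at 175 from hinge, seen in top at (229,284)crop (front edge lower); disc centre (250,155) top face
for a in(.35,.45,.55,.65,.75):
    P=(155-80*np.cos(a)+30*-np.sin(a)*-1, 0, 89+80*np.sin(a)+30*np.cos(a))
    print(a,((proj("top",W(p,P))[0]-(230,130))*4).round(),((proj("scene",W(p,P))[0]-(175,160))*5).round())
```

```text
s [531.7 -14.9  73. ]
c [517.8 -74.1  73. ]
r [ 505.2 -131.9   73. ]
b [464.  -62.1  73. ]
scene r [ 507. -132.   73.]
scene c [523. -77.  73.]
scene b [470.8 -64.7  73. ]
(1, 0) [ 6.01075e+02 -9.22590e+01 -2.19000e-01] 0.2
(0, 1) [ 6.05302e+02 -9.66460e+01 -2.44000e-01] 0.66
(1, 1) [ 6.02342e+02 -9.23540e+01 -2.17000e-01] 1.19
yaw -12.433740723548626
s [532.3 -15.5  73. ]
c [519.3 -74.1  73. ]
r [ 506.4 -132.6   73. ]
b [465.6 -62.2  73. ]
hinge [[ 753.7 -125.7   89. ]] push [[ 680.5 -109.6  119. ]] above lid a=.35,.75
0.35 [246. 147.] [399. 251.]
0.45 [249. 137.] [405. 250.]
0.55 [251. 126.] [412. 251.]
0.65 [254. 115.] [420. 253.]
0.75 [257. 103.] [428. 257.]
```

The fit is good: the top view's residual is 0.2 px and the key spacing matches. The analyser is at about (601, -92) with yaw -12.5°, and the lid is at about 0.35 rad. I'll close the fingers and travel above everything.

```bash
python3 -m crank '[{"dx":0.03,"dy":0.025,"dz":0.025,"yaw":-1},{"dx":0.05,"dy":0.042,"yaw":-1},{"dx":0.05,"dy":0.042,"yaw":-1},{"dx":0.05,"dy":0.042,"yaw":-1},{"dx":0.05,"dy":0.042,"yaw":-1},{"dx":0.05,"dy":0.042},{"dx":0.05,"dy":0.042},{"dx":0.05,"dy":0.042},{"dx":0.05,"dy":0.042},{"dx":0.05,"dy":0.042}]' 0 10
python3 -m crank '[{"dx":0.05,"dy":0.042},{"dx":0.05,"dy":0.042},{"dx":0.05,"dy":0.042},{"dx":0.041,"dy":0.03},{"dx":0},{"dx":0}]'
```

```text
validation failed for argument at $[1]...
validation failed for argument at $[0]...
```

```bash
python3 -m crank '[{"dx":0.03,"dy":0.025,"dz":0.025,"yaw":-1},{"dx":0.05,"dy":0.042,"dz":0,"yaw":-1},{"dx":0.05,"dy":0.042,"dz":0,"yaw":-1},{"dx":0.05,"dy":0.042,"dz":0,"yaw":-1},{"dx":0.05,"dy":0.042,"dz":0,"yaw":-1},{"dx":0.05,"dy":0.042,"dz":0,"yaw":0},{"dx":0.05,"dy":0.042,"dz":0,"yaw":0},{"dx":0.05,"dy":0.042,"dz":0,"yaw":0},{"dx":0.05,"dy":0.042,"dz":0,"yaw":0},{"dx":0.05,"dy":0.042,"dz":0,"yaw":0}]' 0 10
```

```text
time_s: 1.35
ee_pos: [527.1, -233.4, 241.6]
ee_rot: [180.0, 0.0, -10.7]
force: [0.3, -0.7, -1.6]
gripper_width: 0.7
gripper_force: 0.0
```

```bash
python3 -m crank '[{"dx":0.05,"dy":0.042,"dz":0,"yaw":0},{"dx":0.05,"dy":0.042,"dz":0,"yaw":0},{"dx":0.05,"dy":0.042,"dz":0,"yaw":0},{"dx":0.041,"dy":0.029,"dz":0,"yaw":0},{"dx":0,"dy":0,"dz":-0.03,"yaw":0},{"dx":0,"dy":0,"dz":-0.03,"yaw":0},{"dx":0,"dy":0,"dz":-0.02,"yaw":0},{"dx":0,"dy":0,"dz":-0.01,"yaw":0},{"dx":0,"dy":0,"dz":0,"yaw":0}]'
```

```text
time_s: 2.48
ee_pos: [678.8, -110.9, 169.8]
ee_rot: [180.0, 0.0, -10.7]
force: [-0.4, -0.1, 0.5]
gripper_width: 0.3
gripper_force: 0.0
```

```bash
python3 -m crank '[{"dx":0,"dy":0,"dz":-0.008,"yaw":0},{"dx":0,"dy":0,"dz":-0.008,"yaw":0},{"dx":0,"dy":0,"dz":-0.008,"yaw":0},{"dx":0,"dy":0,"dz":-0.008,"yaw":0},{"dx":0,"dy":0,"dz":-0.008,"yaw":0},{"dx":0,"dy":0,"dz":-0.006,"yaw":0},{"dx":0,"dy":0,"dz":-0.002,"yaw":0},{"dx":0,"dy":0,"dz":0,"yaw":0}]'
```

```text
time_s: 3.48
ee_pos: [679.3, -110.8, 131.0]
ee_rot: [180.0, -0.0, -10.7]
force: [-0.1, 0.1, 0.5]
gripper_width: 0.3
gripper_force: 0.0
```

```bash
python3 -m crank '[{"dx":0,"dy":0,"dz":-0.002,"yaw":0},{"dx":0,"dy":0,"dz":-0.002,"yaw":0},{"dx":0,"dy":0,"dz":0,"yaw":0}]';python3 -m crank '[{"dx":0,"dy":0,"dz":-0.001,"yaw":0},{"dx":0,"dy":0,"dz":-0.001,"yaw":0},{"dx":0,"dy":0,"dz":0,"yaw":0}]'
```

```text
time_s: 3.85
ee_pos: [678.8, -110.7, 128.3]
ee_rot: [180.0, 0.0, -10.7]
force: [-1.9, 0.1, 2.9]
gripper_width: 0.6
gripper_force: 1.3
time_s: 4.22
ee_pos: [678.6, -110.7, 127.3]
ee_rot: [180.0, 0.0, -10.7]
force: [-4.4, 0.2, 5.7]
gripper_width: 1.0
gripper_force: 2.9
```

Run:
```python
from workcell import eyes
import cv2
im=eyes.grab_frame("scene")[120:275,175:305,::-1]
cv2.imwrite("pics/s2.png",cv2.resize(im,None,fx=3.8,fy=3.8,interpolation=cv2.INTER_CUBIC))
```

```text
(no output)
```

View pics/s2.png

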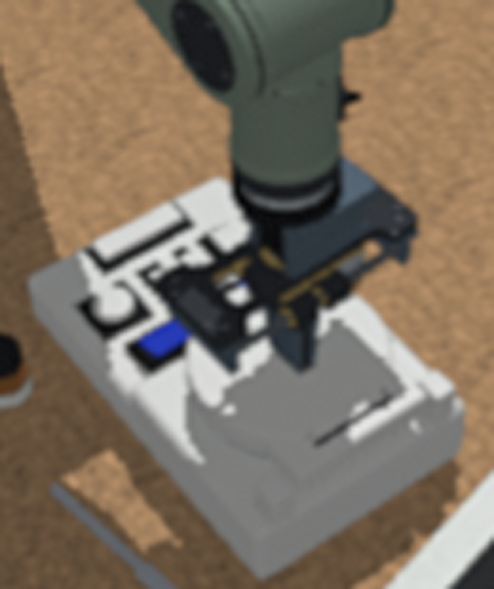

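The lid looks nearly level under the fingertips, and the force is rising. I'll push gently on to the stop.

```bash
for i in 1; do python3 -m crank '[{"dx":0,"dy":0,"dz":-0.001,"yaw":0},{"dx":0,"dy":0,"dz":-0.001,"yaw":0},{"dx":0,"dy":0,"dz":0,"yaw":0}]'; python3 -m crank '[{"dx":0,"dy":0,"dz":-0.001,"yaw":0},{"dx":0,"dy":0,"dz":-0.001,"yaw":0},{"dx":0,"dy":0,"dz":0,"yaw":0}]'; done
```

```text
time_s: 4.65
ee_pos: [678.7, -110.7, 127.2]
ee_rot: [180.0, -0.0, -10.7]
force: [-5.9, 0.5, 11.5]
gripper_width: 0.3
gripper_force: 5.9
time_s: 5.03
ee_pos: [678.7, -110.7, 127.2]
ee_rot: [180.0, -0.1, -10.7]
force: [-8.2, 1.9, 17.9]
gripper_width: 0.7
gripper_force: 8.9
```

The stop is at TCP z 127.2, so the tip is at 119, which matches shut. I'll lift, move over the round key and check the lid.

```bash
python3 -m crank '[{"dx":0,"dy":0,"dz":0.01,"yaw":0},{"dx":0,"dy":0,"dz":0.05,"yaw":0},{"dx":-0.054,"dy":-0.007,"dz":0,"yaw":0},{"dx":-0.054,"dy":-0.007,"dz":0,"yaw":0},{"dx":-0.054,"dy":-0.007,"dz":0,"yaw":0},{"dx":-0.054,"dy":-0.006,"dz":0,"yaw":0},{"dx":0,"dy":0,"dz":-0.04,"yaw":0},{"dx":0,"dy":0,"dz":-0.04,"yaw":0},{"dx":0,"dy":0,"dz":0,"yaw":0}]'
python3 - <<'E'
from workcell import eyes
import cv2
im=eyes.grab_frame("scene")[120:275,175:305,::-1]
im=cv2.resize(im,None,fx=3.8,fy=3.8,interpolation=cv2.INTER_CUBIC)
cv2.imwrite("pics/s3.png",im)
E
```

```text
time_s: 6.15
ee_pos: [504.7, -132.1, 105.4]
ee_rot: [-180.0, 0.3, -10.7]
force: [-0.8, 0.1, -0.1]
gripper_width: 0.6
gripper_force: 0.0
```

View pics/s3.png

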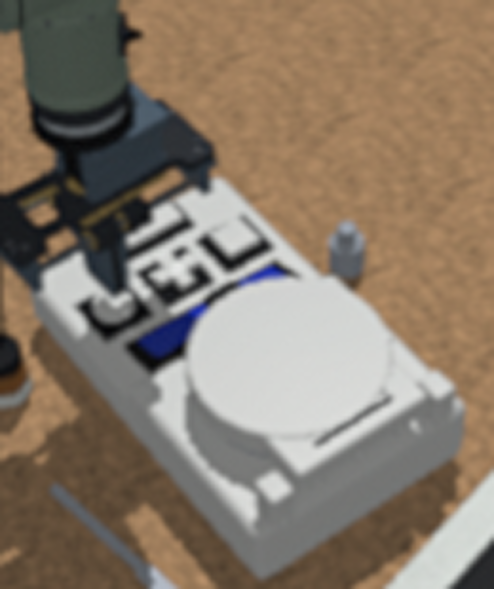

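The lid disc is centred at about (290,358) in the crop and the fingers hover over the round key. I'll check the lid outline against the shut prediction.

Run:
```python
from h import *
p=(601.3,-92.4,-.2185);c,s=np.cos(p[2]),np.sin(p[2])
im=cv2.imread("pics/s3.png")
t=np.linspace(0,2*np.pi,60)
for a,col in((0,(0,0,255)),(.08,(0,160,0)),(.16,(255,0,0))):
    d=80+78*np.cos(t);y=78*np.sin(t)
    X=155-d*np.cos(a)+30*np.sin(a);Z=89+d*np.sin(a)+30*np.cos(a)
    q=(proj("scene",np.c_[p[0]+c*X-s*y,p[1]+s*X+c*y,Z])-(175,120)+.5)*3.8
    cv2.polylines(im,[q.astype(int)],True,col,1); print(a,q.mean(0))
cv2.imwrite("pics/s3o.png",im)
```

```text
0 [291.06730995 353.90486799]
0.08 [292.89705529 350.64053681]
0.16 [295.15231144 347.92299535]
```

View pics/s3o.png

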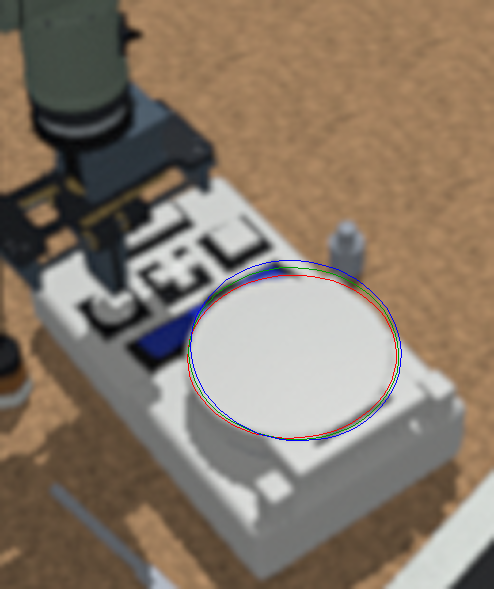

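The red outline (0 rad) matches, so the lid is shut. Now I'll press the round key.

```bash
python3 -m crank '[{"dx":0,"dy":0,"dz":-0.016,"yaw":0},{"dx":0,"dy":0,"dz":-0.01,"yaw":0},{"dx":0,"dy":0,"dz":-0.003,"yaw":0},{"dx":0,"dy":0,"dz":-0.003,"yaw":0},{"dx":0,"dy":0,"dz":-0.003,"yaw":0},{"dx":0,"dy":0,"dz":0,"yaw":0}]';python3 -m crank '[{"dx":0,"dy":0,"dz":-0.002,"yaw":0},{"dx":0,"dy":0,"dz":-0.001,"yaw":0},{"dx":0,"dy":0,"dz":0,"yaw":0}]'
```

```text
time_s: 6.95
ee_pos: [506.4, -132.4, 79.9]
ee_rot: [180.0, -0.0, -10.7]
force: [-0.1, -0.1, 2.4]
gripper_width: 0.7
gripper_force: 1.1
time_s: 7.32
ee_pos: [506.4, -132.4, 77.4]
ee_rot: [180.0, -0.0, -10.7]
force: [0.1, -0.3, 3.6]
gripper_width: 0.3
gripper_force: 1.8
```

```bash
python3 -m crank '[{"dx":0,"dy":0,"dz":-0.002,"yaw":0},{"dx":0,"dy":0,"dz":-0.001,"yaw":0},{"dx":0,"dy":0,"dz":0,"yaw":0}]';python3 -m crank '[{"dx":0,"dy":0,"dz":-0.001,"yaw":0},{"dx":0,"dy":0,"dz":-0.001,"yaw":0},{"dx":0,"dy":0,"dz":0,"yaw":0}]'
```

```text
time_s: 7.7
ee_pos: [506.4, -132.4, 76.2]
ee_rot: [180.0, -0.1, -10.7]
force: [-3.0, 1.5, 13.4]
gripper_width: 0.8
gripper_force: 6.4
time_s: 8.07
ee_pos: [506.5, -132.5, 76.0]
ee_rot: [180.0, -0.1, -10.7]
force: [-5.3, 2.0, 22.9]
gripper_width: 0.6
gripper_force: 11.4
```

The key bottomed out at a travel of 5 mm. I'll release it and move over the bar.

```bash
python3 -m crank '[{"dx":0,"dy":0,"dz":0.01,"yaw":0},{"dx":0,"dy":0,"dz":0.04,"yaw":0},{"dx":-0.026,"dy":0.044,"dz":0,"yaw":0},{"dx":-0.026,"dy":0.044,"dz":0,"yaw":0},{"dx":0,"dy":0,"dz":-0.018,"yaw":0},{"dx":0,"dy":0,"dz":0,"yaw":0}]'
```

```text
time_s: 8.82
ee_pos: [464.0, -62.1, 97.5]
ee_rot: [180.0, 0.1, -10.7]
force: [0.4, 0.1, 0.8]
gripper_width: 0.3
gripper_force: 0.0
```

```bash
python3 -m crank '[{"dx":0,"dy":0,"dz":-0.01,"yaw":0},{"dx":0,"dy":0,"dz":-0.008,"yaw":0},{"dx":0,"dy":0,"dz":-0.003,"yaw":0},{"dx":0,"dy":0,"dz":-0.003,"yaw":0},{"dx":0,"dy":0,"dz":-0.002,"yaw":0},{"dx":0,"dy":0,"dz":-0.001,"yaw":0},{"dx":0,"dy":0,"dz":0,"yaw":0}]';python3 -m crank '[{"dx":0,"dy":0,"dz":-0.001,"yaw":0},{"dx":0,"dy":0,"dz":-0.001,"yaw":0},{"dx":0,"dy":0,"dz":0,"yaw":0}]'
```

```text
time_s: 9.7
ee_pos: [464.7, -62.0, 77.3]
ee_rot: [180.0, -0.0, -10.7]
force: [-1.2, -1.7, 1.9]
gripper_width: 0.6
gripper_force: 1.1
time_s: 10.07
ee_pos: [464.7, -62.0, 76.1]
ee_rot: [180.0, -0.0, -10.7]
force: [-3.2, -0.5, 7.8]
gripper_width: 0.3
gripper_force: 3.8
```

```bash
python3 -m crank '[{"dx":0,"dy":0,"dz":-0.002,"yaw":0},{"dx":0,"dy":0,"dz":-0.002,"yaw":0},{"dx":0,"dy":0,"dz":0,"yaw":0}]'; python3 -m crank '[{"dx":0,"dy":0,"dz":0.01,"yaw":0},{"dx":0,"dy":0,"dz":0.05,"yaw":0},{"dx":0,"dy":0,"dz":0.07,"yaw":0},{"dx":0,"dy":-0.07,"dz":0.03,"yaw":0},{"dx":0,"dy":-0.07,"dz":0,"yaw":0},{"dx":0,"dy":-0.07,"dz":0,"yaw":0},{"dx":0,"dy":-0.07,"dz":0,"yaw":0},{"dx":0,"dy":0,"dz":0,"yaw":0}]'
python3 - <<'E'
from workcell import eyes
import cv2
a=eyes.grab_frame("scene")[130:275,155:305,::-1]
b=eyes.grab_frame("top")[130:275,220:350,::-1]
cv2.imwrite("pics/s4.png",cv2.resize(cv2.hconcat([a,b]).copy(),None,fx=2.8,fy=2.8,interpolation=cv2.INTER_CUBIC))
E
```

```text
time_s: 10.45
ee_pos: [464.8, -62.0, 75.6]
ee_rot: [180.0, -0.1, -10.7]
force: [-8.5, -1.3, 29.7]
gripper_width: 0.6
gripper_force: 15.1
time_s: 11.45
ee_pos: [464.6, -289.1, 199.5]
ee_rot: [180.0, -0.0, -11.0]
force: [-0.0, 0.6, -0.0]
gripper_width: 0.5
gripper_force: 0.0
```

View pics/s4.png

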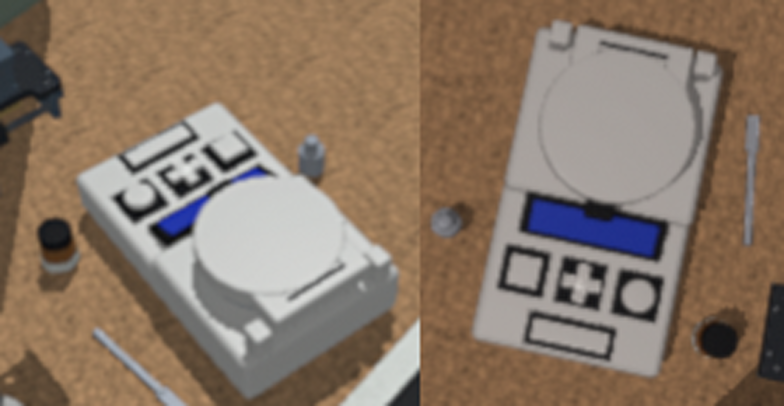

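The lid is level in both views, at about (270,235) in the left one. The bar at (160,146) sits lower in its bezel than before, the round key at (138,197) is up, and the jar, weight and spatula haven't moved.

```bash
python3 -c "
from workcell import ticket
print(ticket.job_done())"
```

```text
the job is handed in; nothing more can be done
None
```

The job is handed in at about 11.5 s: the lid is shut, the round zero key was pressed fully and came back up, and the start bar is pressed in and stays down; the other two keys were not pressed and nothing else looks moved.

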